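# Switch on the hot plate under the moka pot

### The arm

A 6-joint arm with a two-finger parallel gripper is mounted at the origin on the work surface. World frame = base frame: x ahead of the robot, y to its left, z up, the work surface at z = 0. Lengths are in m, angles in rad, forces in N, time in s.
With the tool pointing down it reaches from about 0.35 to 0.85 m from the base axis. Payload 8.1 kg.
Tool frame: the origin (TCP) lies midway between the tips of the shut fingers; the grasp point (between the pads) lies 19 mm behind it; z points along the fingers, y is the line along which they close (so a half turn about z gives the same grasp; the last joint's range is limited). The gripper opens to 85 mm and grips with 20 to 120 N. Pads are 22 mm wide; open, the fingers measure 114 mm over their backs; the gripper's body (76 mm by 85 mm) begins 54 mm behind the grasp point. The pads swing forward as they close: fully open they stand 13 mm farther back than shut.
Start: joints at [-1.405, 0.13, 1.488, -0, 1.523, -0.085], TCP at [0.149, -0.581, 0.198] pointing down, gripper open.
Joint ranges: [-2.96, 2.96], [-0.89, 2.26], [0.02, 2.5], [-1.34, 4.48], [0, 2.73], [-2.66, 2.66]. Speed limits (rad/s): [2.39, 2.39, 2.79, 3.14, 3.14, 3.14].

### API

Orientations are given as a 3x3 rotation matrix whose columns are the frame's x, y, z axes.
In Python, from cell import manip gives the robot as it stands.
- The arm moves only by the shell command python3 -m creep 'ROWS'. ROWS is JSON, a list of rows, each an object with "delta_pos": the shift along the tool's x, y, z normalised to -1 to 1, where 1 is 25 cm, a list of three; "twist": the turn about the tool's z normalised to -1 to 1, where 1 is pi rad; "hand": the closure, from 0 (fully open) to 1 (shut). In form: [{"delta_pos": [x, y, z], "twist": twist, "hand": hand}, ...]. A call has 1 to 12 rows; each row is the pose to reach, as a shift and turn from the pose commanded when the call began, along the tool's axes at that moment, turning the shorter way round; what a row does not reach only later rows make up. A row lasts 1/8 s, in which the tool goes at most 62.5 mm and 10.7 degrees, less where a joint would pass 70% of its speed; a pose out of reach is approached as far as the arm can. A call with a number of a shift or a turn outside -1 to 1 is refused whole. A call with a gripper value outside its range is refused whole. The fingers move at their own pace and stop on an object; the grip force is fixed at half the most. Time passes only in rows, so rows that repeat a pose let the fingers close. It gives the time, the measured TCP pose, the force, the opening and the grip force at its end, in the units of the state.
- manip.sense(): the state, without advancing time (a new reading comes with each control period).
- manip.read_camera(name): name is "side" or "top"; returns a dict with "pixels" (400x640x3 uint8, red, green, blue), "fovy" (degrees; the focal length in pixels is half the picture's height over the tangent of half this angle, whatever the lens; pixels are square), "cx", "cy" (the principal point, pixels), "dist_coeffs" ([k1, k2, p1, p2, k3] as OpenCV has them; the pictures are not rectified), "T" (4x4, takes a point from camera to world coordinates). Camera axes: x right, y up, looking along -z (the intrinsics and any distortion apply to the point x, -y, -z); pixel columns grow to the right and rows downward; lengths in m; the calibration is good to about 2 mm. A picture is of the moment at which its call begins. There is no depth.
- manip.job_done(): hands the job in; it is judged then, once.
The state is a dict: "clock": time; "joints": joint angles; "joint_vel": joint speeds; "tau": joint torques, N m; "position": TCP position; "eef_rot": TCP orientation; "ft_force": force on the tool from outside, world axes, zero at the start; "torque": the same for the moment, N m; "opening": finger opening in m; "grasp_force": force on a finger pad.
Only numpy, scipy, OpenCV 4.12 (cv2) and the standard library are available. Lean on these libraries where they do the work, as an engineer would, in place of code of your own. Each camera call takes 0.05 s, during which the arm holds its last target. There are 200 camera calls.

### The job

Get the coffee going on the double hot plate, using only light presses with the fingers, nothing grasped: press down the red mains key, then the white ring key on the moka pot's side, then the green start key, in that order, each gently until it is well down. The other white key must stay up; pick nothing up, and leave the moka pot, the saucepan and everything else where they stand.

Things in the scene. Friction and masses are not known exactly. Their poses are not given: they have to be found in the camera images.
- hob: White double hot plate, 320 (x) x 500 (y) x 70 mm high, fixed; origin under its centre. Its top at -x is the control panel; keys along x = -115 mm: red y = +105, left white +35, right white -35, green -105 mm. Behind are two dark rings, 164 mm across, tops at 82 mm: left at (+45, +125), right at (+45, -125) mm. Each white key works the ring on its side. Yaw varies up to 0.3 rad.
- key_red (a joint): Red mains key, the one at the hot plate's +y end: a square push key, 32 x 32 mm, its flat top 16 mm above the panel when up. Value: metres pressed in, 0 up, 0.012 on its hard stop; 0.005 or more is enough. It starts below 0.0015, moves straight down, resists with about 3 N, stays where it is left (no spring); cannot be raised again.
- key_left (a joint): Left white ring key (beside the red one), for the ring at hot plate +y: a square push key, 32 x 32 mm, its flat top 16 mm above the panel when up. Value: metres pressed in, 0 up, 0.012 on its hard stop; 0.005 or more is enough. It starts below 0.0015, moves straight down, resists with about 3 N, stays where it is left (no spring); cannot be raised again.
- key_right (a joint): Right white ring key (beside the green one), for the ring at hot plate -y: a square push key, 32 x 32 mm, its flat top 16 mm above the panel when up. Value: metres pressed in, 0 up, 0.012 on its hard stop; 0.005 or more is enough. It starts below 0.0015, moves straight down, resists with about 3 N, stays where it is left (no spring); cannot be raised again.
- key_green (a joint): Green start key, the one at the hot plate's -y end: a square push key, 32 x 32 mm, its flat top 16 mm above the panel when up. Value: metres pressed in, 0 up, 0.012 on its hard stop; 0.005 or more is enough. It starts below 0.0015, moves straight down, resists with about 3 N, stays where it is left (no spring); cannot be raised again.
- top_red (a point): Centre of the top face of the red key; it sinks with the key. z up.
- top_left (a point): Centre of the top face of the left white key; it sinks with the key. z up.
- top_right (a point): Centre of the top face of the right white key; it sinks with the key. z up.
- top_green (a point): Centre of the top face of the green key; it sinks with the key. z up.
- moka: Bare aluminium stove-top moka coffee pot, waisted, 96 mm across, 169 mm high with its black lid knob; black handle on its own +x side reaching 90 mm from its axis and turned away from the keys. Loose, standing on one of the two rings; origin at the centre of its underside, z up. Which ring it stands on varies.
- saucepan: Open steel saucepan, 140 mm across, 75 mm high, long black handle on its own +x side reaching 193 mm from its axis and turned away from the keys. Loose, on the other ring; origin at the centre of its underside.
- mug: Blue mug, 82 mm across, 95 mm high, loose bystander; origin under its centre.
- coffee_tin: Red coffee tin with black cap, 90 mm across, 130 mm high, loose bystander; origin under its centre.
- sugar_jar: Glass sugar jar with steel lid, 80 mm across, 110 mm high, loose bystander; origin under its centre.
- spoon: Spoon lying flat, loose bystander.
- bowl: White bowl, 130 mm across, 55 mm high, loose bystander; origin under its centre.

How it is judged:
By the outcome, as a careful person would: the job done as asked, in the order asked, and still so for the second after the job is handed in, with the robot touching nothing.
It also fails if it takes over 42 s, if anything falls off the work surface, if the arm or the gripper's body presses on something with over 40 N, if the wrist force passes 120 N, or if a joint passes its speed limit or range.

## Working session

There is one attempt and no reset: what is moved stays moved. The work goes in short steps, Python scripts to look and compute and a shell command to move; the robot and the scene stay as the last step left them, time stands still between calls to the robot, and variables do not carry over. Pictures are saved under pics/ and viewed, at most 10 in all, crops included, and the job is handed in when it is done.

```bash
mkdir -p pics; cat > h.py <<'E'
import numpy as np, cv2, pickle
def ray(c,uv):
    f=200/np.tan(np.radians(c["fovy"]/2)); K=np.array([[f,0,c["cx"]],[0,f,c["cy"]],[0,0,1]])
    p=cv2.undistortPoints(np.array(uv,float).reshape(-1,1,2),K,np.array(c["dist_coeffs"],float)).reshape(-1,2)
    d=np.c_[p[:,0],-p[:,1],-np.ones(len(p))]; T=np.array(c["T"])
    return T[:3,3],d@T[:3,:3].T
def plane(c,uv,z):
    o,d=ray(c,uv); return o+d*((z-o[2])/d[:,2])[:,None]
E
python3 - <<'E'
from cell import manip
import cv2,pickle
for n in("top","side"):
    c=manip.read_camera(n); pickle.dump(c,open(n+".pkl","wb")); cv2.imwrite(f"pics/{n}0.png",c["pixels"][:,:,::-1])
s=manip.sense(); print(s["position"],s["eef_rot"],s["clock"],s["opening"])
E
```

```text
[ 0.14883075 -0.58066103  0.197421  ] [[ 9.68711018e-01  2.48191212e-01 -2.92132290e-04]
 [ 2.48191344e-01 -9.68709529e-01  1.70429102e-03]
 [ 1.39998719e-04 -1.72347019e-03 -9.99998505e-01]] 0.1 0.0852710711518948
```

View pics/top0.png

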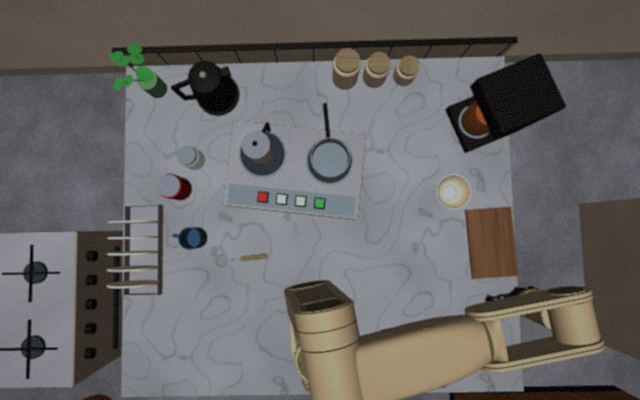

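View pics/side0.png

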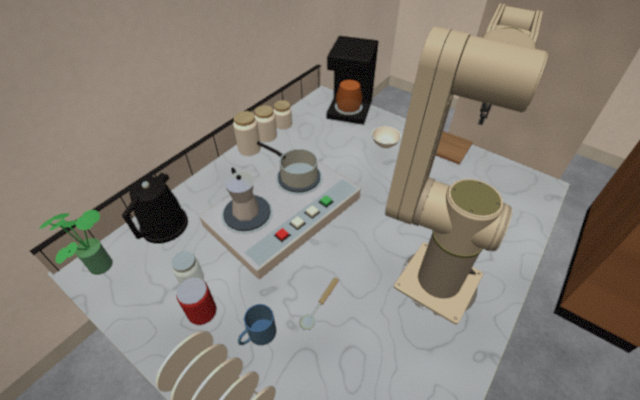

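The top view shows the moka at about (260,148) on the left (+y) ring and the pan at (329,158). The keys are red (263,197), white (282,199), white (301,201) and green (320,203). The side view agrees, so the left white key is the one to press.

```bash
cat > loc.py <<'E'
import pickle,cv2,numpy as np
from h import *
def blobs(n):
    c=pickle.load(open(n+".pkl","rb")); h=cv2.cvtColor(c["pixels"],cv2.COLOR_RGB2HSV).astype(int); H,S,V=h[...,0],h[...,1],h[...,2]
    box=(slice(185,215),slice(250,335)) if n=="top" else (slice(190,245),slice(270,338))
    out=[]
    for k,m in(("red",((H<8)|(H>172))&(S>130)),("green",(H>45)&(H<75)&(S>110)),("white",(V>190)&(S<60))):
        M=np.zeros(H.shape,np.uint8); M[box]=m[box]
        _,_,st,ce=cv2.connectedComponentsWithStats(M)
        for s,p in zip(st[1:],ce[1:]):
            if s[4]>25: out.append((k,s[4],p.round(1)))
    return c,out
if __name__=="__main__":
  for n in("top","side"):
    c,o=blobs(n); print(n,np.array(c["T"])[:3,3].round(3))
    for k,a,p in o: print(k,a,p,plane(c,[p],.086).round(4))
E
python3 loc.py
```

```text
top [ 0.368 -0.013  1.531]
red 86 [262.2 196.5] [[0.4855 0.1975 0.086 ]]
green 84 [319.1 202.7] [[ 0.4585 -0.0094  0.086 ]]
side [-0.069  0.731  1.052]
red 91 [281.6 234.1] [[0.4811 0.2027 0.086 ]]
green 70 [325.7 200.5] [[ 0.4543 -0.0044  0.086 ]]
white 47 [311.6 209.6] [[0.4679 0.0595 0.086 ]]
white 49 [296.8 220.6] [[0.4776 0.1285 0.086 ]]
```

```bash
cat > go.py <<'E'
import sys,json,numpy as np
from cell import manip
s=manip.sense();R=np.array(s["eef_rot"]);p=np.array(s["position"])
print(s["clock"],p.round(4),"f",np.round(s["ft_force"],1),"open",round(s["opening"],4),"twist",((np.arctan2(R[1,0],R[0,0])+.13)/np.pi).round(3))
for t in sys.argv[1:]:
    print(t,(R.T@(np.array(json.loads(t))-p)/.25).round(4))
E
python3 go.py [0.43,-0.2,0.16] [0.4845,0.1985,0.13]
```

```text
0.1 [ 0.1488 -0.5807  0.1974] f [0.3 0.1 0.3] open 0.0853 twist 0.121
[0.43,-0.2,0.16] [ 1.4674 -1.1956  0.152 ]
[0.4845,0.1985,0.13] [ 2.0742 -2.6854  0.2746]
```

```bash
python3 -m creep '[{"delta_pos":[0.98,-0.8,0.1],"twist":0.12,"hand":1},{"delta_pos":[0.98,-0.8,0.1],"twist":0.12,"hand":1},{"delta_pos":[0.98,-0.8,0.1],"twist":0.12,"hand":1},{"delta_pos":[0.98,-0.8,0.1],"twist":0.12,"hand":1},{"delta_pos":[0.98,-0.8,0.1],"twist":0.12,"hand":1},{"delta_pos":[0.98,-0.8,0.1],"twist":0.12,"hand":1},{"delta_pos":[0.98,-0.8,0.1],"twist":0.12,"hand":1},{"delta_pos":[0.98,-0.8,0.1],"twist":0.12,"hand":1}]'; python3 go.py [0.43,-0.12,0.16] [0.4845,0.1985,0.13]
```

```text
clock: 1.1
position: [0.3359, -0.3278, 0.1734]
eef_rot: [[0.992, -0.127, -0.0], [-0.127, -0.992, -0.0], [-0.0, 0.0, -1.0]]
ft_force: [-0.1, 0.2, -0.8]
opening: -0.0001
grasp_force: 0.0
1.1 [ 0.3359 -0.3278  0.1734] f [-0.1  0.2 -0.8] open -0.0001 twist 0.001
[0.43,-0.12,0.16] [ 0.2675 -0.8724  0.0534]
[0.4845,0.1985,0.13] [ 0.3216 -2.1638  0.1729]
```

```bash
python3 -m creep '[{"delta_pos":[0.3,-1,0.06],"twist":0,"hand":1},{"delta_pos":[0.3,-1,0.06],"twist":0,"hand":1},{"delta_pos":[0.3,-1,0.06],"twist":0,"hand":1},{"delta_pos":[0.3,-1,0.06],"twist":0,"hand":1},{"delta_pos":[0.3,-1,0.06],"twist":0,"hand":1},{"delta_pos":[0.3,-1,0.06],"twist":0,"hand":1}]'; python3 go.py [0.4845,0.1985,0.13]
```

```text
clock: 1.85
position: [0.4425, -0.0889, 0.1583]
eef_rot: [[0.992, -0.126, -0.001], [-0.126, -0.992, -0.0], [-0.0, 0.001, -1.0]]
ft_force: [0.4, -0.4, -0.5]
opening: -0.0002
grasp_force: 0.0
1.85 [ 0.4425 -0.0889  0.1583] f [ 0.4 -0.4 -0.5] open -0.0002 twist 0.001
[0.4845,0.1985,0.13] [ 0.0224 -1.1616  0.1127]
```

```bash
python3 -m creep '[{"delta_pos":[0.02,-1,0.1],"twist":0,"hand":1},{"delta_pos":[0.02,-1,0.1],"twist":0,"hand":1},{"delta_pos":[0.02,-1,0.1],"twist":0,"hand":1},{"delta_pos":[0.02,-1,0.1],"twist":0,"hand":1},{"delta_pos":[0.02,-1,0.1],"twist":0,"hand":1}]'; python3 go.py [0.4845,0.1985,0.11]
```

```text
clock: 2.48
position: [0.4792, 0.1605, 0.1328]
eef_rot: [[0.992, -0.124, -0.001], [-0.124, -0.992, 0.0], [-0.001, -0.0, -1.0]]
ft_force: [0.6, -0.3, -0.6]
opening: 0.0004
grasp_force: 0.0
2.475 [0.4792 0.1605 0.1328] f [ 0.6 -0.3 -0.6] open 0.0004 twist 0.002
[0.4845,0.1985,0.11] [ 0.0024 -0.1535  0.0911]
```

```bash
python3 -m creep '[{"delta_pos":[0.002,-0.153,0.09],"twist":0,"hand":1},{"delta_pos":[0.002,-0.153,0.09],"twist":0,"hand":1},{"delta_pos":[0.002,-0.153,0.09],"twist":0,"hand":1},{"delta_pos":[0.002,-0.153,0.09],"twist":0,"hand":1}]'; python3 go.py [0.4845,0.1985,0.078]
python3 - <<'E'
from cell import manip
import cv2
a=manip.read_camera("top")["pixels"][150:250,220:360,::-1]; b=manip.read_camera("side")["pixels"][150:270,230:370,::-1]
cv2.imwrite("pics/a.png",cv2.hconcat([cv2.resize(a,(400,400)),cv2.resize(b,(400,400))]))
E
```

```text
clock: 2.98
position: [0.4851, 0.1954, 0.1117]
eef_rot: [[0.992, -0.128, 0.001], [-0.128, -0.992, -0.0], [0.001, -0.0, -1.0]]
ft_force: [-0.3, 0.2, 0.2]
opening: 0.0002
grasp_force: 0.0
2.975 [0.4851 0.1954 0.1117] f [-0.3  0.2  0.2] open 0.0002 twist 0.0
[0.4845,0.1985,0.078] [-0.0042 -0.0118  0.1348]
```

View pics/a.png

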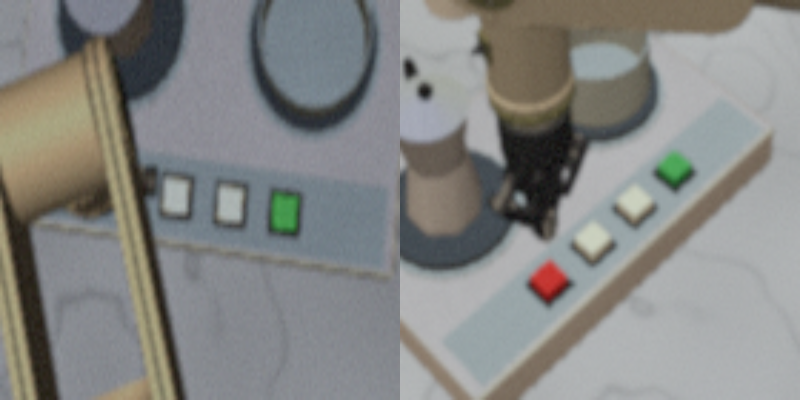

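The fingers hang above the red key. Left is the top view, where the arm hides red. Right is the side view: tip at crop (545,230), red at (550,280). I'll check that the gap matches the tip height.

```bash
python3 - <<'E'
import pickle,numpy as np,cv2
from h import *
for n in("side","top"):
    c=pickle.load(open(n+".pkl","rb"));f=200/np.tan(np.radians(c["fovy"]/2)); T=np.array(c["T"])
    for q in([.4851,.1954,.1117],[.4851,.1954,.086],[.4845,.1985,.086]):
        p=(np.array(q)-T[:3,3])@T[:3,:3]*[1,-1,-1]
        u=cv2.projectPoints(p[None],np.zeros(3),np.zeros(3),np.array([[f,0,c["cx"]],[0,f,c["cy"]],[0,0,1]]),np.array(c["dist_coeffs"],float))[0].ravel()
        print(n,u, ((u-[230,150])*[400/140,400/120]+[400,0]).round())
E
```

```text
side [281.5417633  227.14649516] [547. 257.]
side [282.13104819 232.09476269] [549. 274.]
side [281.65168169 232.77951575] [548. 276.]
top [261.74036008 196.03972081] [491. 153.]
top [262.78038619 196.59644511] [494. 155.]
top [261.93398667 196.77853639] [491. 156.]
```

```bash
python3 - <<'E'
from cell import manip
import cv2
b=manip.read_camera("side")["pixels"][190:250,250:320,::-1]
cv2.imwrite("pics/b.png",cv2.resize(b,(700,600),interpolation=cv2.INTER_NEAREST))
E
python3 go.py
```

```text
3.125 [0.4848 0.1963 0.1116] f [0.1 0.5 0.6] open -0.0001 twist 0.001
```

View pics/b.png

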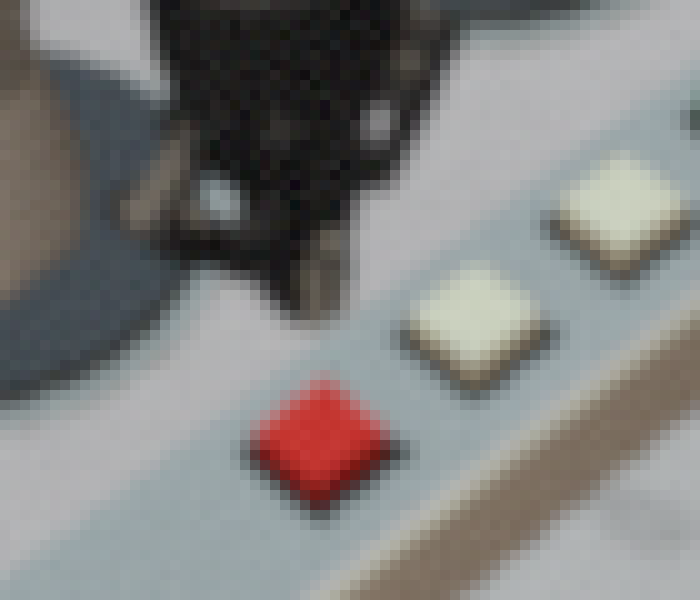

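The tip shows at about pixel (281.5,222), roughly 5 px above where it was predicted, and red's top face is at (282,233). The neighbouring keys are 70 mm away, so I can safely go lower and check again.

```bash
python3 -m creep '[{"delta_pos":[-0.002,-0.008,0.03],"twist":0,"hand":1},{"delta_pos":[-0.002,-0.008,0.06],"twist":0,"hand":1},{"delta_pos":[-0.002,-0.008,0.08],"twist":0,"hand":1},{"delta_pos":[-0.002,-0.008,0.08],"twist":0,"hand":1}]'; python3 - <<'E'
from cell import manip
import cv2
b=manip.read_camera("side")["pixels"][190:250,250:320,::-1]
cv2.imwrite("pics/c.png",cv2.resize(b,(700,600),interpolation=cv2.INTER_NEAREST))
E
python3 go.py
```

```text
clock: 3.62
position: [0.4833, 0.1991, 0.09]
eef_rot: [[0.992, -0.126, -0.001], [-0.126, -0.992, -0.0], [-0.001, 0.001, -1.0]]
ft_force: [-0.5, -0.0, 0.2]
opening: 0.0
grasp_force: 0.0
3.675 [0.4836 0.1992 0.0904] f [ 0.2  0.3 -0.4] open -0.0001 twist 0.001
```

View pics/c.png

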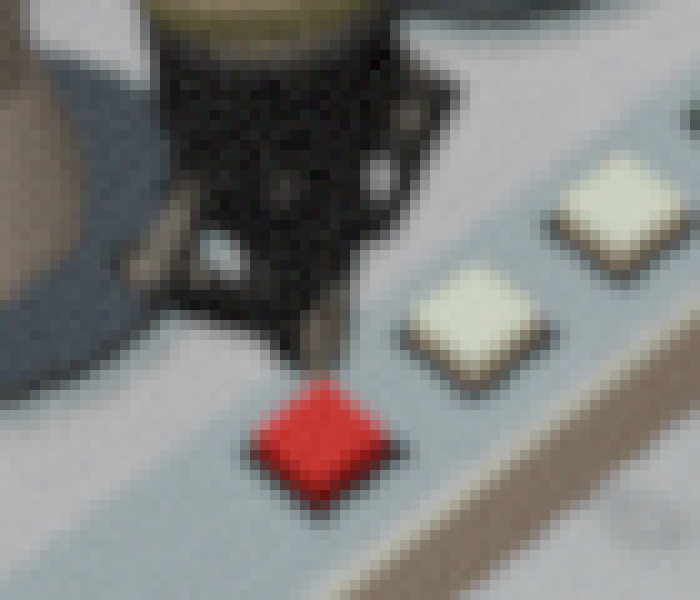

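```bash
python3 -m creep '[{"delta_pos":[0,0,0.02],"twist":0,"hand":1},{"delta_pos":[0,0,0.03],"twist":0,"hand":1},{"delta_pos":[0,0,0.03],"twist":0,"hand":1}]'; python3 - <<'E'
from cell import manip
import cv2
b=manip.read_camera("side")["pixels"][190:250,250:320,::-1]
cv2.imwrite("pics/d.png",cv2.resize(b,(700,600),interpolation=cv2.INTER_NEAREST))
E
python3 go.py
```

```text
clock: 4.05
position: [0.4838, 0.1991, 0.0831]
eef_rot: [[0.992, -0.126, -0.0], [-0.126, -0.992, -0.0], [-0.0, 0.0, -1.0]]
ft_force: [-0.3, 0.0, 0.9]
opening: -0.0002
grasp_force: 0.0
4.1 [0.4839 0.1992 0.0833] f [ 0.  -1.2 -0.7] open -0.0002 twist 0.001
```

View pics/d.png

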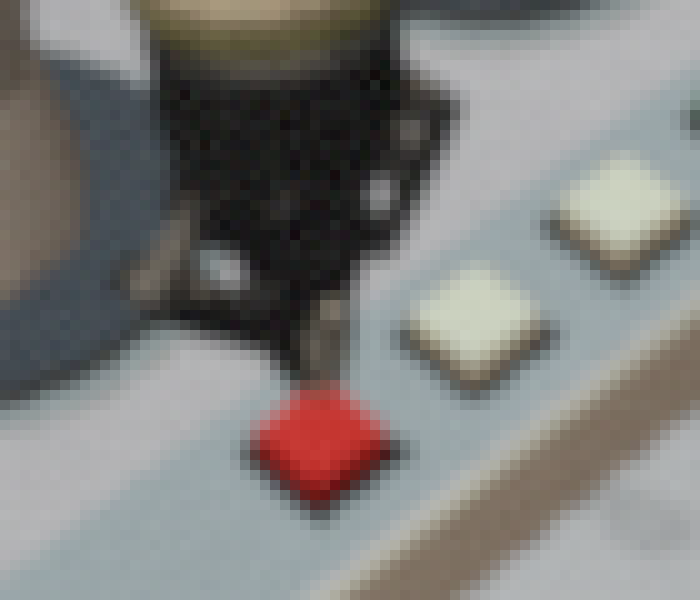

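Still no contact at a reported z of 0.083, and the tip only just overlaps the far corner of red at crop (320,385). I'll keep going down in small steps and watch the force.

```bash
python3 -m creep '[{"delta_pos":[0,0,0.01],"twist":0,"hand":1},{"delta_pos":[0,0,0.02],"twist":0,"hand":1}]'; python3 -m creep '[{"delta_pos":[0,0,0.01],"twist":0,"hand":1},{"delta_pos":[0,0,0.02],"twist":0,"hand":1}]'; python3 - <<'E'
from cell import manip
import cv2
b=manip.read_camera("side")["pixels"][190:250,250:320,::-1]
cv2.imwrite("pics/e.png",cv2.resize(b,(700,600),interpolation=cv2.INTER_NEAREST))
E
python3 go.py
```

```text
clock: 4.35
position: [0.4841, 0.1992, 0.0783]
eef_rot: [[0.992, -0.126, 0.0], [-0.126, -0.992, 0.0], [0.0, -0.0, -1.0]]
ft_force: [0.5, -0.6, 0.5]
opening: 0.0002
grasp_force: 0.0
clock: 4.6
position: [0.4839, 0.1992, 0.0731]
eef_rot: [[0.992, -0.126, -0.0], [-0.126, -0.992, -0.0], [-0.0, 0.0, -1.0]]
ft_force: [0.6, -0.5, -0.3]
opening: -0.0001
grasp_force: 0.0
4.65 [0.4837 0.1991 0.0728] f [-0.6  0.3 -0.3] open -0.0001 twist 0.001
```

View pics/e.png

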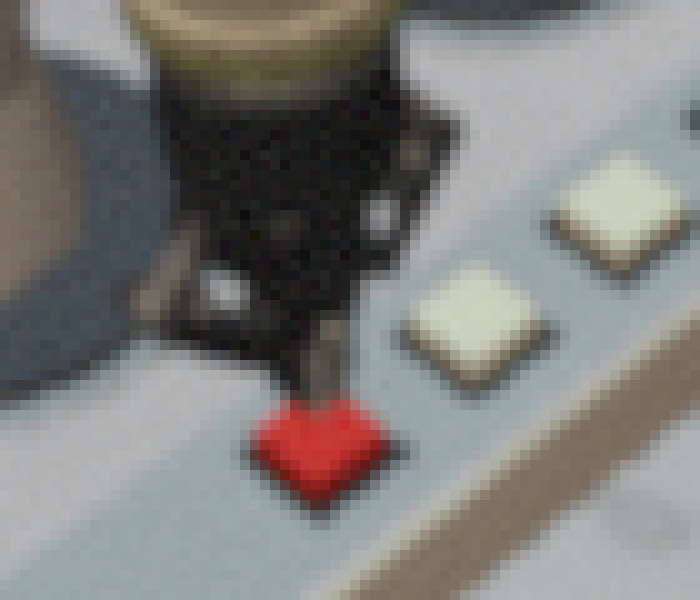

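There is still no force at z 0.073, red has not moved, and the tip bottom is at crop (320,405). So the true tip sits above the reported one. Continuing down by contact force.

```bash
python3 -m creep '[{"delta_pos":[0,0,0.01],"twist":0,"hand":1},{"delta_pos":[0,0,0.02],"twist":0,"hand":1}]' | grep -E "pos|ft"; python3 -m creep '[{"delta_pos":[0,0,0.01],"twist":0,"hand":1},{"delta_pos":[0,0,0.01],"twist":0,"hand":1}]'| grep -E "pos|ft"
```

```text
position: [0.484, 0.1992, 0.0683]
ft_force: [0.3, 0.0, -0.3]
position: [0.4838, 0.1991, 0.0656]
ft_force: [-0.3, -0.5, -0.1]
```

```bash
python3 -m creep '[{"delta_pos":[0,0,0.01],"twist":0,"hand":1},{"delta_pos":[0,0,0.01],"twist":0,"hand":1}]' | grep -E "pos|ft"; python3 - <<'E'
from cell import manip
import cv2
c=manip.read_camera("side")["pixels"][190:250,250:320,::-1]
cv2.imwrite("pics/f.png",cv2.resize(c,(700,600),interpolation=cv2.INTER_NEAREST))
E
python3 go.py
```

```text
position: [0.4839, 0.1992, 0.0632]
ft_force: [0.3, 0.3, 1.1]
5.45 [0.4839 0.1992 0.0633] f [-0.7 -0.6  0.4] open 0.0002 twist 0.001
```

View pics/f.png

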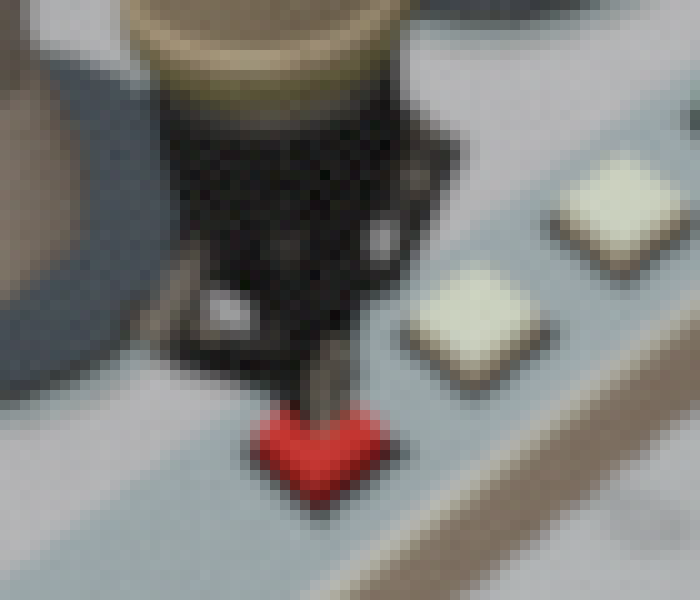

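The tip bottom is at crop (325,428), close to the middle of the red face at (320,435), with contact about to happen. Continuing in small steps.

```bash
python3 -m creep '[{"delta_pos":[0,0,0.01],"twist":0,"hand":1},{"delta_pos":[0,0,0.01],"twist":0,"hand":1}]' | grep -E "pos|ft";python3 -m creep '[{"delta_pos":[0,0,0.01],"twist":0,"hand":1},{"delta_pos":[0,0,0.01],"twist":0,"hand":1}]' | grep -E "pos|ft"
```

```text
position: [0.4838, 0.1991, 0.0606]
ft_force: [0.2, 0.4, 0.5]
position: [0.4838, 0.1991, 0.0581]
ft_force: [0.1, 0.2, 0.9]
```

```bash
python3 -m creep '[{"delta_pos":[0,0,0.01],"twist":0,"hand":1},{"delta_pos":[0,0,0.01],"twist":0,"hand":1}]' | grep -E "pos|ft"; python3 - <<'E'
from cell import manip
import numpy as np,cv2
print(np.round([manip.sense()["ft_force"]],1))
h=cv2.cvtColor(manip.read_camera("side")["pixels"][190:250,250:320],cv2.COLOR_RGB2HSV).astype(int)
m=((h[...,0]<8)|(h[...,0]>172))&(h[...,1]>130); y,x=np.nonzero(m); print(m.sum(),x.min(),x.max(),y.min(),y.max())
for r in range(36,54): print("".join("#" if v else "." for v in m[r,20:45]))
E
```

```text
position: [0.4838, 0.1991, 0.0556]
ft_force: [-1.2, -0.2, -0.4]
[[-1.2 -0.2 -0.4]]
67 26 38 42 49
.........................
.........................
.........................
.........................
.........................
.........................
.......###.....##........
......#####...####.......
......######.#####.......
......#############......
.......###########.......
........########.........
.........######..........
..........####...........
.........................
.........................
.........................
.........................
```

```bash
python3 -m creep '[{"delta_pos":[0,0,0.01],"twist":0,"hand":1},{"delta_pos":[0,0,0.01],"twist":0,"hand":1}]' | grep -E "pos|ft"; python3 -m creep '[{"delta_pos":[0,0,0.01],"twist":0,"hand":1}]' | grep -E "pos|ft"; python3 - <<'E'
from cell import manip
import numpy as np,cv2
f=cv2.imread("pics/c.png")[5::10,5::10,::-1].copy()
for im in (f,manip.read_camera("side")["pixels"][190:250,250:320]):
    h=cv2.cvtColor(im,cv2.COLOR_RGB2HSV).astype(int)
    m=((h[...,0]<8)|(h[...,0]>172))&(h[...,1]>130); print(m.sum())
    for r in range(36,52): print("".join("#" if v else "." for v in m[r,20:45]))
E
```

```text
position: [0.4838, 0.1991, 0.0531]
ft_force: [0.7, 0.1, 0.3]
position: [0.4841, 0.1993, 0.0511]
ft_force: [-0.8, -0.4, 3.2]
92
.........................
.........................
.........................
...........###...........
..........#####..........
........########.........
.......##########........
......############.......
......#############......
......############.......
.......##########........
........########.........
.........######..........
..........####...........
.........................
.........................
63
.........................
.........................
.........................
.........................
.........................
.........................
.......##......##........
......####....####.......
......#####...#####......
......#############......
.......##########........
........########.........
.........######..........
..........####...........
.........................
.........................
```

Contact is at a reported z of about 0.0515, at 3 N. Pressing about 8.5 mm from there.

```bash
python3 -m creep '[{"delta_pos":[0,0,0.01],"twist":0,"hand":1},{"delta_pos":[0,0,0.02],"twist":0,"hand":1},{"delta_pos":[0,0,0.028],"twist":0,"hand":1},{"delta_pos":[0,0,0.033],"twist":0,"hand":1},{"delta_pos":[0,0,0.033],"twist":0,"hand":1}]' | grep -E "pos|ft"; python3 - <<'E'
from cell import manip
import cv2
c=manip.read_camera("side")["pixels"][190:250,250:320,::-1]
cv2.imwrite("pics/g.png",cv2.resize(c,(700,600),interpolation=cv2.INTER_NEAREST))
E
```

```text
position: [0.484, 0.1992, 0.0425]
ft_force: [-0.5, 0.6, 0.6]
```

View pics/g.png

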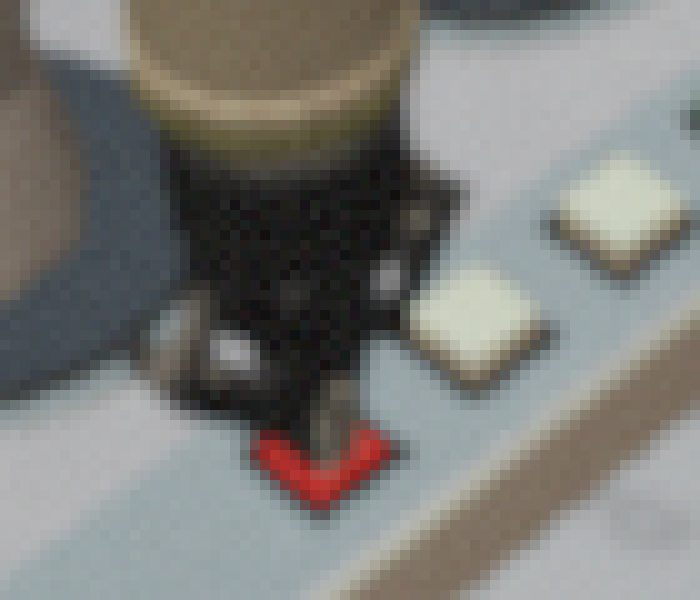

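The tip is centred on red at crop (330,450), and red's visible side face is now short. I'll lift and check numerically that it sank.

```bash
python3 -m creep '[{"delta_pos":[0,0,-0.1],"twist":0,"hand":1},{"delta_pos":[0,0,-0.2],"twist":0,"hand":1},{"delta_pos":[0,0,-0.2],"twist":0,"hand":1}]' | grep -E "pos|ft"; python3 - <<'E'
from cell import manip
import numpy as np,cv2
f=cv2.imread("pics/c.png")[5::10,5::10,::-1].copy()
for im in (f,manip.read_camera("side")["pixels"][190:250,250:320]):
    h=cv2.cvtColor(im,cv2.COLOR_RGB2HSV).astype(int)
    m=((h[...,0]<8)|(h[...,0]>172))&(h[...,1]>130); print(m.sum())
    for r in range(36,52): print("".join("#" if v else "." for v in m[r,20:45]), [int(v) for v in im[r,32]])
E
python3 go.py [0.4755,0.1295,0.0925]
```

```text
position: [0.4855, 0.1997, 0.0946]
ft_force: [1.0, -0.6, 0.6]
92
......................... [92, 88, 81]
......................... [125, 98, 92]
......................... [174, 89, 87]
...........###........... [194, 65, 61]
..........#####.......... [197, 54, 49]
........########......... [196, 50, 47]
.......##########........ [197, 54, 51]
......############....... [197, 57, 54]
......#############...... [198, 56, 51]
......############....... [199, 59, 53]
.......##########........ [192, 52, 46]
........########......... [171, 41, 39]
.........######.......... [138, 34, 29]
..........####........... [100, 18, 16]
......................... [81, 51, 51]
......................... [86, 90, 90]
84
......................... [127, 135, 134]
......................... [140, 151, 152]
......................... [126, 136, 138]
......................... [129, 97, 98]
............##........... [167, 55, 51]
..........#####.......... [192, 55, 49]
.........#######......... [198, 56, 52]
........##########....... [196, 52, 47]
......#############...... [196, 53, 49]
......#############...... [196, 54, 51]
......############....... [197, 56, 51]
.......##########........ [197, 55, 50]
.........######.......... [192, 52, 47]
..........####........... [171, 47, 43]
...........##............ [117, 48, 47]
......................... [94, 93, 93]
7.775 [0.4845 0.1994 0.0931] f [ 0.  -0.7 -0.4] open -0.0003 twist 0.001
[0.4755,0.1295,0.0925] [-0.0005  0.2818  0.0021]
```

Red's top edge moved down about 1.7 px, or 9 mm, so it is pressed. Next is left white, 70 mm along tool +y.

```bash
python3 -m creep '[{"delta_pos":[0,0.2,0],"twist":0,"hand":1},{"delta_pos":[0,0.28,0],"twist":0,"hand":1},{"delta_pos":[0,0.28,0],"twist":0,"hand":1},{"delta_pos":[0,0.28,0.08],"twist":0,"hand":1},{"delta_pos":[0,0.28,0.15],"twist":0,"hand":1},{"delta_pos":[0,0.28,0.15],"twist":0,"hand":1}]' | grep -E "clo|pos|ft"; python3 go.py [0.4755,0.1295,0.0425]
```

```text
clock: 8.52
position: [0.4733, 0.13, 0.0528]
ft_force: [-0.6, -0.0, 0.5]
8.525 [0.4733 0.13   0.0528] f [-0.6 -0.   0.5] open 0.0001 twist 0.001
[0.4755,0.1295,0.0425] [0.0091 0.0008 0.0413]
```

```bash
python3 -m creep '[{"delta_pos":[0.005,0,0.01],"twist":0,"hand":1},{"delta_pos":[0.005,0,0.02],"twist":0,"hand":1}]' | grep -E "pos|ft"; python3 -m creep '[{"delta_pos":[0,0,0.01],"twist":0,"hand":1},{"delta_pos":[0,0,0.02],"twist":0,"hand":1}]' | grep -E "pos|ft"; python3 -m creep '[{"delta_pos":[0,0,-0.1],"twist":0,"hand":1},{"delta_pos":[0,0,-0.2],"twist":0,"hand":1},{"delta_pos":[0,0,-0.2],"twist":0,"hand":1}]' | grep -E "pos|ft"; python3 - <<'E'
from cell import manip
import numpy as np,cv2
f=cv2.imread("pics/c.png")[5::10,5::10,::-1].copy()
for im in (f,manip.read_camera("side")["pixels"][190:250,250:320]):
    h=cv2.cvtColor(im,cv2.COLOR_RGB2HSV).astype(int); m=(h[...,2]>190)
    for r in range(12,44): print("".join("#" if v else "." for v in m[r,35:70]), [int(v) for v in im[r,47]])
E
python3 go.py [0.4575,-0.0085,0.0925]
```

```text
position: [0.4771, 0.1298, 0.0507]
ft_force: [-0.5, 0.7, 3.3]
position: [0.477, 0.1298, 0.0456]
ft_force: [0.8, 1.4, 3.0]
position: [0.4781, 0.1298, 0.0971]
ft_force: [-0.0, -0.5, -0.3]
................................... [182, 181, 182]
................................... [181, 182, 183]
................................... [182, 183, 183]
................................... [179, 180, 181]
..........................###...... [179, 179, 180]
.........................#####..... [179, 179, 180]
.......................########.... [178, 178, 180]
......................##########... [177, 178, 179]
......................##########... [177, 178, 180]
.......................########.... [177, 177, 179]
........................######..... [167, 172, 175]
..........................##....... [160, 169, 172]
................................... [152, 165, 169]
................................... [158, 169, 171]
................................... [173, 182, 177]
...........###..................... [196, 202, 189]
..........#####.................... [202, 207, 191]
.........########.............
[... 1787 characters left out ...]
[202, 207, 190]
........#########.................. [203, 210, 191]
.........#######................... [203, 208, 192]
..........####..................... [201, 206, 190]
............#...................... [193, 196, 179]
................................... [162, 161, 143]
................................... [105, 98, 88]
................................... [90, 97, 96]
................................... [132, 142, 146]
................................... [152, 164, 168]
................................... [155, 166, 168]
#.................................. [152, 164, 168]
9.45 [0.4771 0.1296 0.0956] f [-0.1  0.3 -0. ] open 0.0 twist 0.001
[0.4575,-0.0085,0.0925] [-0.008   0.558   0.0122]
```

Left white went down about 6 mm. I'll press it a little deeper, then lift.

```bash
python3 -m creep '[{"delta_pos":[-0.004,0,0.1],"twist":0,"hand":1},{"delta_pos":[-0.004,0,0.19],"twist":0,"hand":1},{"delta_pos":[-0.004,0,0.205],"twist":0,"hand":1},{"delta_pos":[-0.004,0,0.214],"twist":0,"hand":1},{"delta_pos":[-0.004,0,0.214],"twist":0,"hand":1}]' | grep -E "pos|ft"; python3 -m creep '[{"delta_pos":[0,0,-0.1],"twist":0,"hand":1},{"delta_pos":[0,0,-0.2],"twist":0,"hand":1},{"delta_pos":[0,0.2,-0.2],"twist":0,"hand":1},{"delta_pos":[0,0.4,-0.2],"twist":0,"hand":1},{"delta_pos":[0,0.56,-0.2],"twist":0,"hand":1},{"delta_pos":[0,0.56,-0.2],"twist":0,"hand":1},{"delta_pos":[0,0.56,-0.2],"twist":0,"hand":1}]' | grep -E "pos|ft"; python3 go.py [0.4575,-0.0085,0.0525]
```

```text
position: [0.4757, 0.1298, 0.042]
ft_force: [0.2, -0.7, 0.3]
position: [0.4583, -0.009, 0.0922]
ft_force: [-0.3, 0.6, 0.5]
10.95 [ 0.4583 -0.009   0.0922] f [-0.3  0.6  0.5] open 0.0002 twist 0.001
[0.4575,-0.0085,0.0525] [-0.0034 -0.0013  0.1588]
```

```bash
python3 -m creep '[{"delta_pos":[0,0,0.08],"twist":0,"hand":1},{"delta_pos":[0,0,0.155],"twist":0,"hand":1},{"delta_pos":[0,0,0.17],"twist":0,"hand":1},{"delta_pos":[0,0,0.18],"twist":0,"hand":1}]' | grep -E "pos|ft"; python3 -m creep '[{"delta_pos":[0,0,0.01],"twist":0,"hand":1},{"delta_pos":[0,0,0.02],"twist":0,"hand":1}]' | grep -E "pos|ft"; python3 -m creep '[{"delta_pos":[0,0,-0.2],"twist":0,"hand":1},{"delta_pos":[0,0,-0.4],"twist":0,"hand":1},{"delta_pos":[-0.2,0.2,-0.5],"twist":0,"hand":1},{"delta_pos":[-0.2,0.4,-0.5],"twist":0,"hand":1},{"delta_pos":[-0.2,0.6,-0.5],"twist":0,"hand":1},{"delta_pos":[-0.2,0.8,-0.5],"twist":0,"hand":1},{"delta_pos":[-0.2,1,-0.5],"twist":0,"hand":1},{"delta_pos":[-0.2,1,-0.5],"twist":0,"hand":1}]' | grep -E "pos|ft"; python3 - <<'E'
from cell import manip
import cv2
b=cv2.imread("pics/side0.png")[170:250,260:360]; c=manip.read_camera("side")["pixels"][170:250,260:360,::-1]
t=cv2.imread("pics/top0.png")[100:220,220:370]; t2=manip.read_camera("top")["pixels"][100:220,220:370,::-1]
R=lambda i,h:cv2.resize(i,(400,h),interpolation=cv2.INTER_NEAREST)
cv2.imwrite("pics/z.png",cv2.vconcat([cv2.hconcat([R(b,300),R(c,300)]),cv2.hconcat([R(t,300),R(t2,300)])]))
E
```

```text
position: [0.458, -0.0083, 0.0471]
ft_force: [-0.5, 1.3, 3.5]
position: [0.4585, -0.009, 0.0422]
ft_force: [-0.2, 1.5, 2.9]
position: [0.3757, -0.254, 0.1666]
ft_force: [1.0, 0.5, -0.0]
```

View pics/z.png

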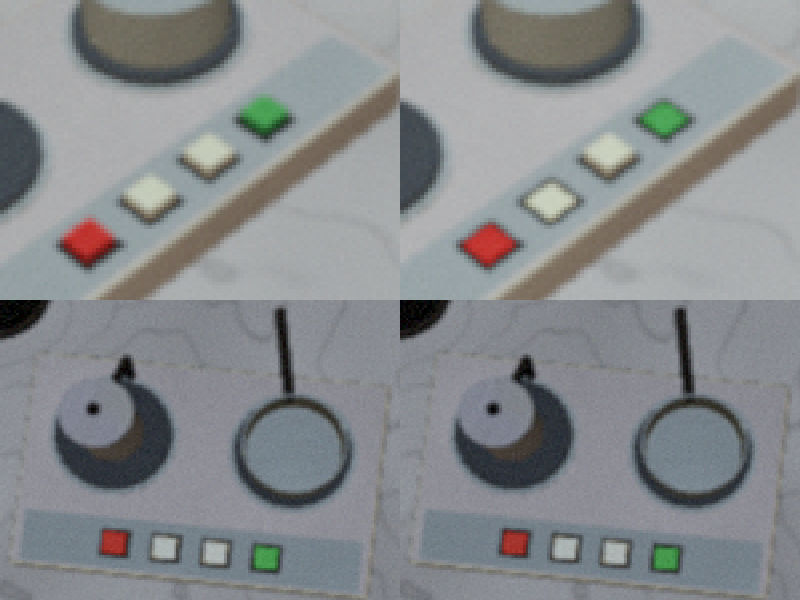

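In the after views (right half), red (490,243), left white (550,200) and green (663,120) are down. Right white (608,155) is still up, and the pots have not moved.

```bash
python3 -c "
from cell import manip
print(manip.sense()['clock']); print(manip.job_done())"
```

```text
12.8
the job is handed in; nothing more can be done
None
```

I pressed red, then left white (the moka's ring), then green, each about 9 mm down; right white stayed up, the moka pot and saucepan did not move, and the job was handed in at 12.8 s (no verdict was returned).

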